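# Find the high side of a turned blank with a dial indicator

### The arm

A 6-joint arm with a two-finger parallel gripper is mounted at the origin on the work surface. World frame = base frame: x ahead of the robot, y to its left, z up, the work surface at z = 0. Lengths are in m, angles in rad, forces in N, time in s.
With the tool pointing down it reaches from about 0.4 to 0.825 m from the base axis. Payload 7 kg.
Tool frame: the origin (TCP) lies midway between the tips of the shut fingers; the grasp point (between the pads) lies 19 mm behind it; z points along the fingers, y is the line along which they close (so a half turn about z gives the same grasp; the last joint's range is limited). The gripper opens to 88 mm and grips with 3 to 60 N. Pads are 19 mm wide; open, the fingers measure 130 mm over their backs; the gripper's body (78 mm by 193 mm) begins 47 mm behind the grasp point.
Start: joints at [1.497, 0.359, 0.012, 0, -1.224, -0.288], TCP at [0.239, 0.631, 0.201] pointing down, gripper open.
Joint ranges: [-3.07, 3.07], [-1.43, 2.12], [-1.02, 1.25], [-3.03, 1.67], [-3.05, -0], [-3.03, 3.03]. Speed limits (rad/s): [2.39, 2.39, 3.01, 3.14, 3.14, 3.14].

### API

Orientations are given as [roll, pitch, yaw] about the fixed x, y, z axes, in that order (R = Rz(yaw) Ry(pitch) Rx(roll)).
In Python, from cell import status, get_image, order gives the robot as it stands.
- The arm moves only by the shell command python3 -m handwheel 'ROWS' [FORCE]. ROWS is JSON, a list that holds one entry, the list of rows, each a list of 7 numbers: the turn, a rotation vector about the tool's x, y, z in rad, then the shift along the tool's x, y, z in cm, then the gripper command: -1 is fully open, 1 is shut, values between are in proportion. In form: [[[ax, ay, az, tx, ty, tz, gripper], ...]]. A call has 1 to 5 rows; each row shifts and turns the commanded pose from where the row before left it, along the tool's axes as they then stand; what a row does not reach is not made up. A row lasts 1/12 s, in which the tool goes at most 41.7 mm and 7.16 degrees, less where a joint would pass 70% of its speed; a pose out of reach is approached as far as the arm can. A call is refused whole if a number of a shift passes 4.17 or a number of a turn 0.125, either way. A call with a gripper value outside its range is refused whole. The fingers move at their own pace and stop on an object; FORCE is the grip in N (left out, the last holds). Time passes only in rows, so rows that do not move let the fingers close. It gives the time, the measured TCP pose, the force, the opening and the grip force at its end, in the units of the state.
- status.get_obs(): the state, without advancing time (a new reading comes with each control period).
- get_image(name): name is "side" or "top"; returns a dict with "pixels" (384x512x3 uint8, red, green, blue), "fovy" (degrees; the focal length in pixels is half the picture's height over the tangent of half this angle, whatever the lens; pixels are square), "cx", "cy" (the principal point, pixels), "position" and "orientation" of the camera in the world. Camera axes: x right, y up, looking along -z (the intrinsics and any distortion apply to the point x, -y, -z); pixel columns grow to the right and rows downward; lengths in m; the calibration is good to about 2 mm. A picture is of the moment at which its call begins. There is no depth.
- order.sign_off(): hands the job in; it is judged then, once.
The state is a dict: "t": time; "joint_positions": joint angles; "joint_velocities": joint speeds; "effort": joint torques, N m; "tool_pos": TCP position; "tool_rot": TCP orientation; "force": force on the tool from outside, world axes, zero at the start; "torque": the same for the moment, N m; "gripper_width": finger opening in m; "grasp_force": force on a finger pad.
Only numpy, scipy, OpenCV 4.12 (cv2) and the standard library are available. Lean on these libraries where they do the work, as an engineer would, in place of code of your own. Each camera call takes 0.05 s, during which the arm holds its last target. There are 200 camera calls.

### The job

Gently lower the dial indicator by its orange handle onto the wooden blank until the red needle stands straight up at the green mark, and let go. Then turn the mandrel by its spokes, keeping it lying in its V-blocks, to find where the blank runs highest, and leave it resting with that high side right under the plunger (needle at its most clockwise). Do not jam the plunger, force the mandrel out of the V-blocks or upset the other things on the bench.

Things in the scene. Friction and masses are not known exactly. Their poses are not given: they have to be found in the camera images.
- fixture: Inspection stand fixed to the bench: plate 190 x 200 x 12 mm, two steel V-blocks (90 degree V, 62 mm wide along x, 22 mm thick, at y = -55 and +55 mm, tops 95 mm up), round column 18 mm thick at x = -80, y = 0, top 250 mm up. Origin on the bench below the plunger and blank; y along the mandrel's axis, which lies at x = 0, 85 mm up; x level, across the mandrel, away from the column; z up.
- carriage (a joint): Blue slide on the stand's column that carries the dial indicator: metres lowered from the top of its travel (0 to 0.060). It stays where it is left; pushing it down takes about 5 N, plus up to 2 N from the plunger.
- handle (a point): Grip point of the orange handle on top of the slide, an upright bar 18 x 18 mm, reaching 20 mm above this point and 50 mm below it to the blue arm; at fixture x = -22, y = 0 mm. Grip it across the fixture's y: the column and the dial stand on its -x and +x sides, the dial 25 mm or more below this point.
- plunger (a joint): Indicator plunger, a vertical sprung pin: metres pushed in from fully out (0 to 0.018, where it jams). Spring 0.5 N plus 0.08 N per mm. The red needle on the dial (80 mm across, facing up and away from the column) turns clockwise 0.25 rad per mm and stands straight up, at the long green mark, at 0.009.
- tip (a point): Lowest point of the plunger's red ball foot (10 mm), at fixture x = 0, y = 0. At the start it is above the blank; resting on the blank, its height follows the blank's top: about 112.1 mm above the bench on the high side, 105.1 mm on the low side.
- mandrel: Loose steel mandrel, 0.7 kg, shaft 18 mm thick, lying in the oiled V-blocks; turns with light friction and stays where left. Origin on its axis midway between the V-blocks, y along the shaft, parallel to the fixture's y. Turning it so that its top goes to fixture +x is a positive turn about y. Collars beside one V-block stop it sliding endways.
- hub (a point): On the mandrel's axis, in its brass hub (30 mm across), at mandrel y = -115 mm. Four steel spokes, 8 mm thick, reach 58 mm from here along the mandrel's +z (red tip), +x, -z and -x (black tips); at the start the red one points up. Pushing the tip of the top spoke sideways (3 N or so) turns the mandrel.
- blank_mid (a point): On the mandrel's axis, in the middle of the round maple blank it carries between the V-blocks: 48 mm in diameter, 56 mm long, glued on 3.5 mm off the axis in an unknown direction (not straight up at the start). Its highest line passes under the plunger once a turn; the plunger tip rises and falls by 7 mm in all, as a sine of the turn angle.
- spare_center (a point): Spare wooden blank standing beside the stand, 42 mm in diameter, 50 mm high; point at its middle. Leave alone.
- jar: Amber glass jar with a brass lid, 72 mm across, 110 mm high; origin under its base. Leave alone.
- spray: Clear spray bottle, 42 mm across, 130 mm high; origin under its base. Leave alone.
- beaker: Glass beaker, 72 mm across, 95 mm high; origin under its base. Leave alone.
- cork_block: Cork sanding block, 90 x 60 x 40 mm; origin under its base. Leave alone.
- chisel: Slim hand tool with a wooden handle lying on the bench, its length along its x. Leave alone.
- varnish_brush: Brush lying on the bench beside the stand, its length along its x. Leave alone.

How it is judged:
On the way:
1. the plunger rests on the blank with the needle at the green mark (plunger pushed in 7.5 to 10.5 mm) and the fingers off the slide (value of joint plunger between 0.0075 and 0.0105 m and contact force between plunger and mandrel above 0.3 N and contact force between the fingers and fixture below 0.1 N), for 0.2 s.
At the end, for the whole second after the job is handed in: The plunger still rests on the blank (over 0.3 N, not jammed) with its tip more than 111.6 mm above the bench, that is, the high side within about 30 degrees of straight up; the mandrel lies at rest in both V-blocks, axis within 2 mm of 85 mm up and square to them; the robot touches nothing (height (world z) of tip above 0.1116 m and contact force between plunger and mandrel above 0.3 N and value of joint plunger below 0.0178 m and z of mandrel in the frame of fixture between 0.083 and 0.087 m and angle between the y axis of mandrel and the y axis of fixture, either way round below 0.03 rad and angular speed of mandrel below 0.1 rad/s).
It fails at once if the plunger is jammed against the blank (over 7 N) (contact force between plunger and mandrel above 7 N).
It fails at once if the mandrel is forced (over 15 N from the robot) (contact force between any of the arm, the fingers and mandrel above 15 N).
It fails at once if the mandrel is lifted or rolled out of the V-blocks (over 6 mm) (z of mandrel in the frame of fixture above 0.091 m or x of mandrel in the frame of fixture above 0.006 m or x of mandrel in the frame of fixture below -0.006 m).
It fails at once if the robot pushes on the plunger itself (over 2 N) (contact force between any of the arm, the fingers and plunger above 2 N).
It fails at once if something else on the bench is moved more than 30 mm (distance of any of spare_center, jar, spray, beaker, cork_block, chisel, varnish_brush from where it was at the start of the episode above 0.03 m).
It also fails if it takes over 72 s, if anything falls off the work surface, if the arm or the gripper's body presses on something with over 40 N, if the wrist force passes 120 N, or if a joint passes its speed limit or range.

## Working session

There is one attempt and no reset: what is moved stays moved. The work goes in short steps, Python scripts to look and compute and a shell command to move; the robot and the scene stay as the last step left them, time stands still between calls to the robot, and variables do not carry over. Pictures are saved under pics/ and viewed, at most 10 in all, crops included, and the job is handed in when it is done.

```bash
mkdir -p pics; ls
python3 - <<'E'
from cell import status,get_image
import cv2
o=status.get_obs();print(o['t'],o['tool_pos'],o['tool_rot'],o['gripper_width'])
for n in("side","top"):
    g=get_image(n);cv2.imwrite(f"pics/{n}0.png",g['pixels'][:,:,::-1]);print({k:v for k,v in g.items() if k!='pixels'})
E
```

```text
pics
0.0 [0.23878108 0.63076921 0.19990296] [ 3.13989324e+00 -1.62852305e-04 -3.61950687e-01] 0.0877564540260203
{'fovy': 57.92118464520484, 'cx': 251.2125940174261, 'cy': 182.65605371116834, 'position': array([ 0.31056449, -0.63260866,  0.77762902]), 'orientation': array([ 0.85953964,  0.02041322, -0.45861257])}
{'fovy': 56.30494894672502, 'cx': 260.92182663536937, 'cy': 194.44049584694503, 'position': array([ 0.47638558, -0.00399748,  1.30394806]), 'orientation': array([ 1.20847797e-01, -1.38458108e-03, -1.55600186e+00])}
```

View pics/side0.png

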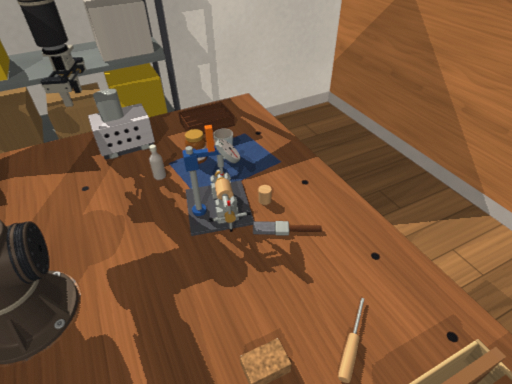

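View pics/top0.png

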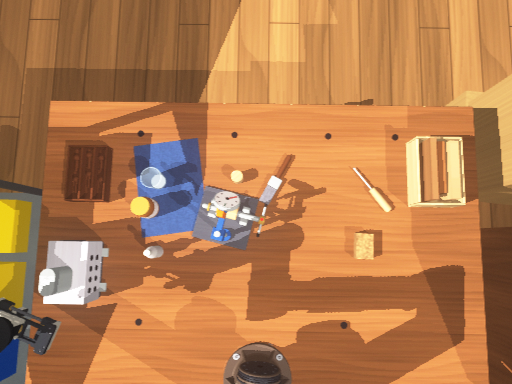

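The side view shows the stand around (215,190). In the top view it is around (225,215), with the spokes to its right at about (262,215). The beaker, jar and spray are on the left, the spare blank is at (237,176) and the brush at (275,185). I'll zoom in on both views.

```bash
cat > h.py <<'E'
import numpy as np,cv2
from scipy.spatial.transform import Rotation as R
from cell import status,get_image
def cam(g):
    f=192/np.tan(np.radians(g['fovy']/2)); return f,R.from_euler('xyz',g['orientation']).as_matrix(),np.array(g['position'])
def proj(g,P):
    f,M,p=cam(g); c=(np.atleast_2d(P)-p)@M
    return np.c_[g['cx']+f*c[:,0]/-c[:,2], g['cy']-f*c[:,1]/-c[:,2]]
def ray(g,u,v,z):
    f,M,p=cam(g); d=M@np.array([(u-g['cx'])/f,-(v-g['cy'])/f,-1]); return p+d*(z-p[2])/d[2]
def fix(x,y,yaw,P):  # fixture -> world
    P=np.atleast_2d(np.array(P,float)); return P@R.from_euler('z',yaw).as_matrix().T+[x,y,0]
def crop(g,u0,v0,w,h,s,name):
    im=g['pixels'][v0:v0+h,u0:u0+w,::-1]; im=cv2.resize(im,None,fx=s,fy=s,interpolation=cv2.INTER_CUBIC); cv2.imwrite('pics/'+name,im); return im
E
python3 - <<'E'
from h import *
a=get_image('top');b=get_image('side')
A=crop(a,185,165,100,100,6,'x.png')
B=crop(b,165,115,120,120,5,'y.png')
# combined picture: left half top (x4), right half side (x3.33)
C=np.hstack([cv2.resize(A,(400,400)),cv2.resize(B,(400,400))]);cv2.imwrite('pics/c1.png',C)
for u,v in((202,185),(258,200),(244,248),(192,236)):print(ray(a,u,v,.012))
E
```

```text
[0.66467503 0.21138469 0.012     ]
[0.61285692 0.0068121  0.012     ]
[0.44020217 0.05396819 0.012     ]
[0.47990799 0.24075848 0.012     ]
```

View pics/c1.png

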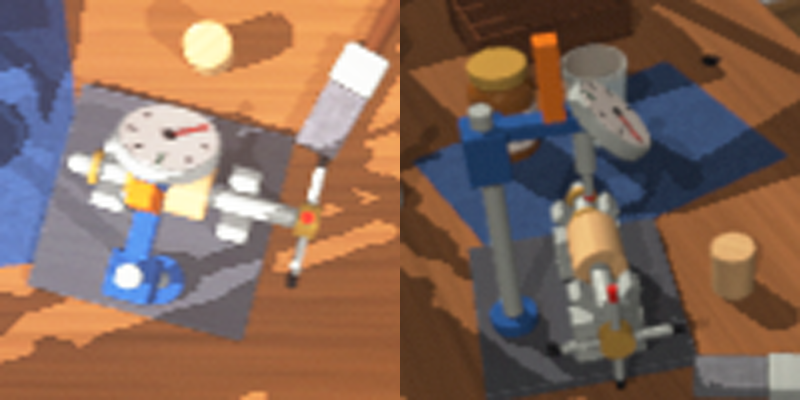

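The top crop shows the plate corners at crop (88,82), (243,338) and (30,285), the column top at (127,275), the red spoke tip at (308,217) and the dial above the blank. The side crop shows the column top at (480,107), the red tip at (612,293) and the handle from (545,35) to (553,120). Next I fit the fixture pose and the carriage height to these points.

```bash
cat > fitp.py <<'E'
from h import *
from scipy.optimize import least_squares
a=get_image('top');b=get_image('side')
T=lambda u,v:(185+u/4,165+v/4); S=lambda u,v:(165+u*.3,115+v*.3)
H=-.115
L=[(a,T(127,275),(-.08,0,.25)),(a,T(308,217),(0,H,.143)),(a,T(318,165),(.058,H,.085)),(a,T(291,282),(-.058,H,.085)),
(b,S(480,107),(-.08,0,.25)),(b,S(612,291),(0,H,.141)),(b,S(682,328),(.056,H,.085)),(b,S(553,350),(-.056,H,.085)),
(a,T(88,82),(.095,.1,.012)),(a,T(243,338),(-.095,-.1,.012)),(a,T(30,285),(-.095,.1,.012)),(a,T(300,138),(.095,-.1,.012))]
# handle top z offset
def res(q,full=False):
    r=[]
    for g,m,P in L: r.append(proj(g,fix(*q[:3],P))[0]-m)
    for g,m in((a,T(146,184)),(b,S(545,37))): r.append(proj(g,fix(*q[:3],(-.022,0,q[3])))[0]-m)
    return np.round(r,1) if full else np.ravel(r)
s=least_squares(res,[.55,.12,-.25,.33],loss='soft_l1');print(s.x);print(res(s.x,True).tolist())
q=s.x
hp=fix(*q[:3],(-.022,0,q[3]-.02))[0];print('grip',hp)
print('hub,redtip',fix(*q[:3],[(0,H,.085),(0,H,.143)]), 'dist',np.hypot(*hp[:2]))
for n,u,v,z in(('spare',185+208/4,165+42/4,.05),('jar',143,206,.11),('beaker',152,178,.095),('spray',153,252,.13)):
    w=ray(a,u,v,z); print(n,w, 'fixt',R.from_euler('z',-q[2]).as_matrix()@(w-[q[0],q[1],0]))
E
python3 fitp.py
```

```text
[ 0.56631224  0.10645038 -0.19625173  0.30761778]
[[0.6, -0.3], [-0.5, -2.2], [0.5, -4.9], [0.1, -0.7], [-119.8, 1.3], [-118.1, -1.1], [-118.3, -1.6], [-119.3, 0.0], [2.1, -4.3], [5.9, -5.2], [4.6, -3.8], [2.8, -6.9], [-2.0, 1.6], [-119.9, 0.2]]
grip [0.54473454 0.11074026 0.28761778]
hub,redtip [[ 0.54388788 -0.00634212  0.085     ]
 [ 0.54388788 -0.00634212  0.143     ]] dist 0.5558768995021208
spare [0.69499679 0.08226433 0.05      ] fixt [0.13093051 0.00137098 0.05      ]
jar [0.57663866 0.38944528 0.11      ] fixt [-0.04505422  0.27957622  0.11      ]
beaker [0.67414572 0.36891351 0.095     ] fixt [0.05458471 0.2784519  0.095     ]
spray [0.42638046 0.34244278 0.13      ] fixt [-0.18326289  0.20417646  0.13      ]
```

```bash
sed -i 's/(165+u\*.3/(165+(u-400)*.3/' fitp.py; python3 fitp.py
```

```text
[ 0.56314954  0.10715143 -0.21406218  0.30799882]
[[-0.2, 0.6], [-0.9, -0.7], [0.4, -3.3], [-0.6, 0.8], [-1.1, 1.2], [-0.1, -0.7], [-0.1, -1.0], [-1.2, 0.1], [2.4, -3.8], [5.1, -3.9], [4.0, -3.5], [2.9, -5.4], [-2.4, 2.7], [-1.2, 0.1]]
grip [0.54165166 0.11182491 0.28799882]
hub,redtip [[ 0.53871996 -0.00522382  0.085     ]
 [ 0.53871996 -0.00522382  0.143     ]] dist 0.5530744399664849
spare [0.69499679 0.08226433 0.05      ] fixt [0.13412477 0.00368939 0.05      ]
jar [0.57663866 0.38944528 0.11      ] fixt [-0.04678675  0.2787163   0.11      ]
beaker [0.67414572 0.36891351 0.095     ] fixt [0.0528564  0.27936668 0.095     ]
spray [0.42638046 0.34244278 0.13      ] fixt [-0.18363067  0.20086707  0.13      ]
```

```bash
cat > fit2.py <<'E'
exec(open('fitp.py').read().split('# handle')[0])
def res(q,full=False):
    r=[]
    for g,m,P in L:
        P=np.array(P)
        if P[2]<.05: P=P+[q[4],q[5],0]
        r.append(proj(g,fix(*q[:3],P))[0]-m)
    for g,m in((a,T(146,184)),(b,S(545,37))): r.append(proj(g,fix(*q[:3],(-.022,0,q[3])))[0]-m)
    return np.round(r,1) if full else np.ravel(r)
q=least_squares(res,[.55,.12,-.25,.33,0,0],loss='soft_l1').x
print(q);print(res(q,True).tolist())
E
python3 fit2.py
cat > ov.py <<'E'
from h import *
def overlay(g,q,s,u0,v0,w,h,hz):
    im=crop(g,u0,v0,w,h,s,'tmp.png')
    def ln(P,c):
        p=(proj(g,fix(*q,P))-[u0-.5,v0-.5])*s
        cv2.polylines(im,[p.astype(np.int32)],False,c,1)
    X,Y=.095,.1
    ln([(-X,-Y,.012),(X,-Y,.012),(X,Y,.012),(-X,Y,.012),(-X,-Y,.012)],(0,255,0))
    ln([(-.08,0,.012),(-.08,0,.25)],(0,255,255)); ln([(0,-.115,.085),(0,.066,.085)],(255,0,255))
    ln([(-.058,-.115,.085),(.058,-.115,.085)],(255,0,255));ln([(0,-.115,.027),(0,-.115,.143)],(255,0,255))
    for y in(-.055,.055): ln([(-.031,y,.012),(.031,y,.012),(.031,y,.095),(-.031,y,.095),(-.031,y,.012)],(255,255,0))
    ln([(-.022,0,hz),(-.022,0,hz-.07)],(255,0,0))
    return im
E
python3 - <<'E'
from ov import *
q=(.5631,.1072,-.23)
a=get_image('top');b=get_image('side')
cv2.imwrite('pics/o1.png',np.hstack([overlay(a,q,4,185,165,100,100,.308),overlay(b,q,4,180,120,100,100,.308)]))
E
```

```text
[ 0.56608492  0.10407475 -0.24455041  0.30880106 -0.02156839  0.01082475]
[[0.1, -0.6], [-0.2, -0.5], [1.6, -3.0], [-0.4, 0.8], [0.2, 1.0], [0.1, -0.1], [0.3, 0.0], [-1.2, 0.3], [-0.2, -0.3], [0.5, 1.0], [-0.2, -0.2], [-0.0, -0.3], [-1.5, 1.6], [0.3, 0.0]]
```

View pics/o1.png

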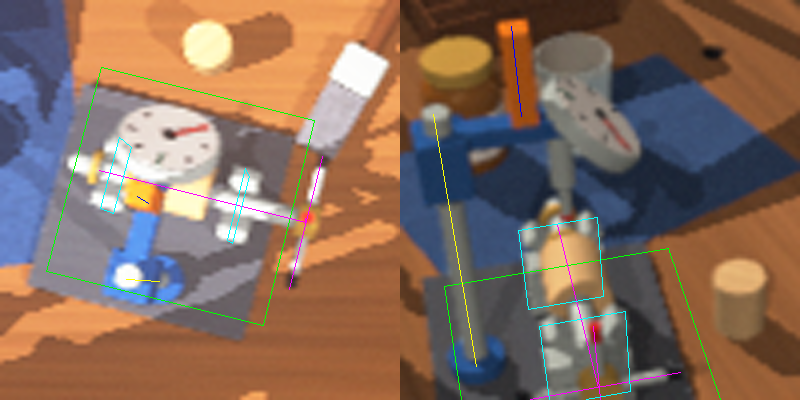

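The top overlay puts the handle near crop (143,190), against the model's (138,197). The plate itself looks offset from the fixture origin in both views, while the spokes, column and handle fit well. I'll raise the arm, turn it to the fixture yaw, and triangulate the handle and spoke points directly.

```bash
python3 -m handwheel '[[[0,0,-0.03,0,0,-3,-1],[0,0,-0.03,0,0,-3,-1],[0,0,-0.03,0,0,-3,-1],[0,0,-0.027,0,0,-3,-1],[0,0,0,0,0,-2.5,-1]]]'
python3 - <<'E'
from h import *
from scipy.optimize import least_squares
a=get_image('top');b=get_image('side')
T=lambda u,v:(185+u/4,165+v/4); S=lambda u,v:(180+(u-400)/4,120+v/4)
for n,m,k in(('handletop',T(143,188),S(514,22)),('coltop',T(127,275),S(435,108)),('redtip',T(308,217),S(595,328)),('tip+x',T(318,162),S(678,374)),('collarbase',T(165,278),S(478,360)),('spare top',T(208,42),S(740,272))):
    s=least_squares(lambda p:np.r_[proj(a,p)[0]-m,proj(b,p)[0]-k],[.55,.1,.2]);print(n,s.x.round(4),s.fun.round(1))
o=status.get_obs();q=(.566,.104,-.2446);print(o['tool_pos'],o['tool_rot'])
h=fix(*q,(-.022,0,.345))[0];M=R.from_euler('xyz',o['tool_rot']).as_matrix();print(h,'shift cm',M.T@(h-o['tool_pos'])*100)
E
```

```text
t: 1.02
tool_pos: [0.2391, 0.6313, 0.3485]
tool_rot: [-3.14, -0.0, -0.243]
force: [0.4, 0.6, 1.1]
gripper_width: 0.0876
grasp_force: 0.0
handletop [0.5448 0.1073 0.3119] [-0.2  0.5  0.5 -0.1]
coltop [0.4873 0.1231 0.2541] [ 0.  -0.2 -0.1  0. ]
redtip [ 0.5375 -0.0085  0.1426] [ 0.1 -0.3 -0.2  0. ]
tip+x [ 0.5904 -0.0175  0.082 ] [ 0.4 -1.  -0.9  0.1]
collarbase [0.4869 0.1173 0.0237] [-0.  0.  0. -0.]
spare top [0.6944 0.0816 0.0565] [ 0.1 -0.1 -0.1  0. ]
[0.23980877 0.63281635 0.35160522] [-3.13313624e+00 -3.83501211e-04 -2.44750305e-01]
[0.54465485 0.1093277  0.345     ] shift cm [42.2607113  43.40607832  0.30968505]
```

```bash
A='' ; python3 -m handwheel '[[[0,0,0,1.5,1.5,0,-1],[0,0,0,2.5,2.5,0,-1],[0,0,0,2.5,2.5,0,-1],[0,0,0,2.5,2.5,0,-1],[0,0,0,2.5,2.5,0,-1]]]' && python3 -m handwheel '[[[0,0,0,2.5,2.5,0,-1],[0,0,0,2.5,2.5,0,-1],[0,0,0,2.5,2.5,0,-1],[0,0,0,2.5,2.5,0,-1],[0,0,0,2.5,2.5,0,-1]]]' && python3 -m handwheel '[[[0,0,0,2.5,2.5,0,-1],[0,0,0,2.5,2.5,0,-1],[0,0,0,2.5,2.5,0,-1],[0,0,0,2.5,2.5,0,-1],[0,0,0,2.5,2.5,0,-1]]]' && python3 -m handwheel '[[[0,0,0,2.5,2.5,0,-1],[0,0,0,2.5,2.5,0,-1],[0,0,0,0.7,1.8,0,-1],[0,0,0,0,0,0,-1],[0,0,0,0,0,0,-1]]]'
cat > to.py <<'E'
import sys
from h import *
q=(.566,.104,-.2446)
o=status.get_obs();M=R.from_euler('xyz',o['tool_rot']).as_matrix()
p=[float(v) for v in sys.argv[1:4]]
h=fix(*q,p)[0];print('t',o['t'],'rot',o['tool_rot'],'shift cm',(M.T@(h-o['tool_pos'])*100).round(2),'F',o['force'].round(1))
E
python3 to.py -.022 0 .272
```

```text
t: 1.53
tool_pos: [0.323, 0.4903, 0.3455]
tool_rot: [3.141, 0.0, -0.244]
force: [0.4, 0.2, 0.8]
gripper_width: 0.0872
grasp_force: 0.0
t: 1.95
tool_pos: [0.414, 0.3386, 0.3458]
tool_rot: [-3.141, -0.0, -0.245]
force: [0.0, 0.0, 0.7]
gripper_width: 0.0876
grasp_force: 0.0
t: 2.37
tool_pos: [0.505, 0.187, 0.3459]
tool_rot: [-3.141, -0.0, -0.245]
force: [1.2, 0.9, -0.5]
gripper_width: 0.0875
grasp_force: 0.0
t: 2.78
tool_pos: [0.5435, 0.1078, 0.3455]
tool_rot: [3.141, 0.0, -0.247]
force: [0.4, 0.8, -0.1]
gripper_width: 0.0877
grasp_force: 0.0
t 2.7833 rot [ 3.14146175e+00  3.51348536e-04 -2.47287505e-01] shift cm [ 0.08 -0.18  7.35] F [ 0.4  0.8 -0.1]
```

```bash
python3 -m handwheel '[[[0,0,0,0,0,1.5,-1],[0,0,0,0,0,1.5,-1],[0,0,0,0,0,1.5,-1],[0,0,0,0,0,1.5,-1],[0,0,0,0,0,1.2,-1]]]' ; python3 -m handwheel '[[[0,0,0,0,0,0,-0.3],[0,0,0,0,0,0,-0.3],[0,0,0,0,0,0,-0.3]]]' 15
python3 - <<'E'
from h import *
a=get_image('top');b=get_image('side')
cv2.imwrite('pics/c2.png',np.hstack([crop(a,185,165,100,100,4,'x.png'),crop(b,180,120,100,100,4,'y.png')]))
E
```

```text
t: 3.2
tool_pos: [0.5427, 0.1099, 0.2726]
tool_rot: [3.142, 0.001, -0.244]
force: [-1.7, -0.5, 0.3]
gripper_width: 0.0878
grasp_force: 0.0
t: 3.45
tool_pos: [0.5437, 0.1096, 0.2748]
tool_rot: [-3.141, -0.001, -0.244]
force: [0.4, 0.6, 0.4]
gripper_width: 0.0729
grasp_force: 0.0
```

View pics/c2.png

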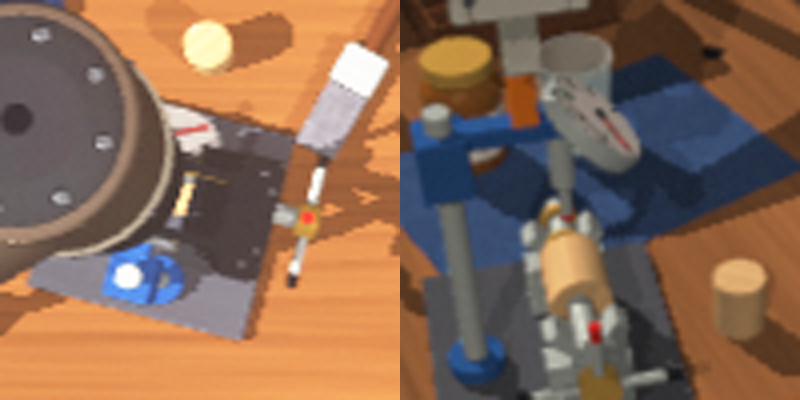

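The near finger at (520,45) lines up with the orange bar at (521,100), and the dial needle is visible at (612,130). I'll close the gripper.

```bash
python3 -m handwheel '[[[0,0,0,0,0,0,1],[0,0,0,0,0,0,1],[0,0,0,0,0,0,1],[0,0,0,0,0,0,1],[0,0,0,0,0,0,1]]]' 20;python3 -m handwheel '[[[0,0,0,0,0,0,1],[0,0,0,0,0,0,1],[0,0,0,0,0,0,1]]]'
```

```text
t: 3.97
tool_pos: [0.5434, 0.1089, 0.2739]
tool_rot: [-3.142, -0.0, -0.245]
force: [0.8, -0.3, -0.3]
gripper_width: 0.0322
grasp_force: 0.0
t: 4.22
tool_pos: [0.5439, 0.1105, 0.2738]
tool_rot: [-3.139, -0.0, -0.244]
force: [0.3, 5.1, -0.4]
gripper_width: 0.0175
grasp_force: 20.0
```

```bash
cat > needle.py <<'E'
from h import *
from scipy.optimize import least_squares
q=(.566,.104,-.2446)
def needle(z0=None,name=None):
    b=get_image('side');o=status.get_obs()
    I=b['pixels'].astype(int);r=(I[:,:,0]-np.maximum(I[:,:,1],I[:,:,2]))
    m=(r>40)&(abs(I[:,:,1]-I[:,:,2])<35); m[:, :212]=0;m[:,250:]=0;m[:130]=0;m[240:]=0
    n,l,st,c=cv2.connectedComponentsWithStats(m.astype(np.uint8))
    print('tcp z',o['tool_pos'][2].round(4),'F',o['force'].round(1))
    for i in range(1,n):
        if st[i,4]>2: 
            ys,xs=np.where(l==i);print(st[i].tolist(),c[i].round(1).tolist())
    if name: crop(b,200,120,60,60,8,name)
    return b,m
if __name__=='__main__':
    import sys
    b,m=needle(name=sys.argv[1] if len(sys.argv)>1 else None)
    for z in(.12,.13,.14,.15,.16):print(z,proj(b,fix(*q,(0,0,z)))[0].round(1),end=' ')
E
python3 needle.py n0.png
```

```text
tcp z 0.2739 F [ 0.7  6.3 -0.2]
[212, 133, 1, 3, 3] [212.0, 134.0]
[214, 148, 1, 3, 3] [214.0, 149.0]
[231, 150, 6, 7, 8] [233.8, 153.1]
[220, 174, 4, 2, 5] [221.6, 174.2]
[245, 188, 1, 3, 3] [245.0, 189.0]
[227, 200, 4, 6, 18] [228.2, 202.3]
[216, 234, 2, 2, 3] [216.3, 234.7]
[238, 238, 3, 1, 3] [239.0, 238.0]
0.12 [222.7 180.8] 0.13 [222.4 178.2] 0.14 [222.2 175.6] 0.15 [221.9 172.9] 0.16 [221.6 170.2]
```

View pics/n0.png

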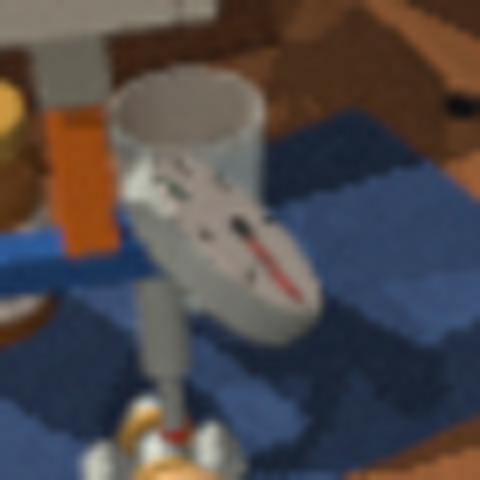

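The hub is at crop (240,225), the green mark at (175,188), and the needle tip at (300,300), so the needle is still fully back. The ball foot shows at (175,435), roughly 30 mm above the blank. I'll lower 20 mm and then go in smaller steps.

```bash
python3 -m handwheel '[[[0,0,0,0,0,0.3,1],[0,0,0,0,0,0.5,1],[0,0,0,0,0,0.5,1],[0,0,0,0,0,0.5,1],[0,0,0,0,0,0.2,1]]]'; python3 needle.py;python3 -m handwheel '[[[0,0,0,0,0,0.15,1],[0,0,0,0,0,0.15,1],[0,0,0,0,0,0.1,1],[0,0,0,0,0,0,1]]]';python3 needle.py;python3 -m handwheel '[[[0,0,0,0,0,0.15,1],[0,0,0,0,0,0.15,1],[0,0,0,0,0,0.1,1],[0,0,0,0,0,0,1]]]';python3 needle.py n1.png
```

```text
t: 4.68
tool_pos: [0.544, 0.1105, 0.2543]
tool_rot: [-3.139, -0.001, -0.244]
force: [-1.9, 6.4, 5.4]
gripper_width: 0.0179
grasp_force: 20.0
tcp z 0.2541 F [0.1 5.3 0.7]
[212, 140, 2, 2, 3] [212.7, 140.3]
[214, 148, 1, 6, 6] [214.0, 150.5]
[233, 157, 5, 6, 7] [234.6, 159.3]
[221, 179, 3, 2, 4] [222.0, 179.2]
[245, 188, 1, 3, 3] [245.0, 189.0]
[227, 200, 4, 6, 18] [228.2, 202.3]
[216, 234, 2, 2, 4] [216.5, 234.5]
[225, 237, 2, 3, 3] [225.3, 238.0]
[217, 238, 2, 2, 3] [217.7, 238.3]
[238, 238, 3, 1, 3] [239.0, 238.0]
0.12 [222.7 180.8] 0.13 [222.4 178.2] 0.14 [222.2 175.6] 0.15 [221.9 172.9] 0.16 [221.6 170.2] t: 5.07
tool_pos: [0.5439, 0.1105, 0.2505]
tool_rot: [-3.139, -0.001, -0.244]
force: [-1.3, 5.5, 2.8]
gripper_width: 0.0174
grasp_force: 20.0
tcp z 0.2505 F [-1.1  5.3  2.8]
[214, 148, 1, 7, 7] [214.0, 151.0]
[233, 158, 4, 5, 7] [234.3, 159.9]
[221, 179, 3, 3, 6] [222.0, 180.2]
[245, 188, 1, 3, 3] [245.0, 189.0]
[227, 200, 4, 6, 18] [228.2, 202.3]
[216, 234, 2, 2, 3] [216.7, 234.3]
[225, 237, 2, 3, 3] [225.3, 238.0]
[237, 238, 4, 2, 5] [238.2, 238.2]
0.12 [222.7 180.8] 0.13 [222.4 178.2] 0.14 [222.2 175.6] 0.15 [221.9 172.9] 0.16 [221.6 170.2] t: 5.45
tool_pos: [0.544, 0.1105, 0.2465]
tool_rot: [-3.139, -0.001, -0.244]
force: [-0.6, 5.7, 3.9]
gripper_width: 0.0179
grasp_force: 20.0
tcp z 0.2465 F [-0.9  5.1  3.8]
[212, 142, 3, 3, 4] [213.2, 142.8]
[214, 148, 1, 8, 8] [214.0, 151.5]
[232, 158, 4, 5, 5] [233.4, 160.0]
[221, 180, 3, 3, 5] [221.8, 181.0]
[245, 188, 1, 3, 3] [245.0, 189.0]
[227, 200, 4, 6, 18] [228.2, 202.3]
[215, 234, 3, 3, 5] [216.4, 234.8]
[225, 237, 2, 3, 3] [225.3, 238.0]
[237, 238, 4, 1, 4] [238.5, 238.0]
0.12 [222.7 180.8] 0.13 [222.4 178.2] 0.14 [222.2 175.6] 0.15 [221.9 172.9] 0.16 [221.6 170.2]
```

View pics/n1.png

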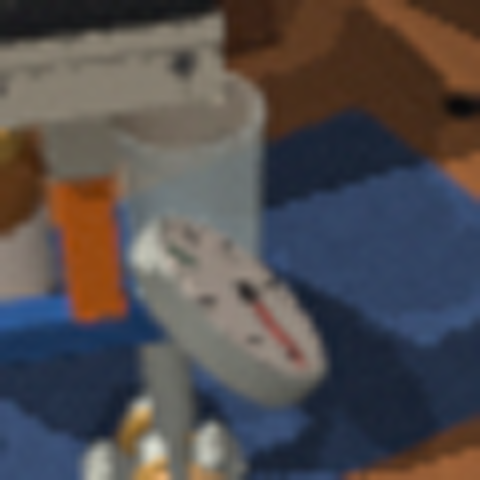

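The hub is at crop (245,290) and the needle tip at (300,355), so contact is only just beginning, if at all. I'll write a numeric needle reader based on the dial plane.

```bash
cat > na.py <<'E'
from h import *
from scipy.optimize import least_squares
import sys
q=(.566,.104,-.2446)
def read(dz,img='side',verb=True):   # dz: carriage lowered (m) since start
    b=get_image(img)
    s=least_squares(lambda p:proj(b,fix(*q,(p[0],0,p[1])))[0]-(230.2,148.2),[.02,.22]).x if img=='side' else read.s
    g=least_squares(lambda t:proj(b,fix(*q,(s[0]-.033*np.cos(t[0]),0,s[1]+.033*np.sin(t[0]))))[0]-(222,143.5),[.7]).x[0] if img=='side' else read.g
    read.s,read.g=s,g
    ph=np.radians(np.arange(-180,180,2.)); I=b['pixels'].astype(np.float32)
    red=I[:,:,0]-np.maximum(I[:,:,1],I[:,:,2])
    best=[]
    for dx in(-.002,0,.002):
     for dd in(-.003,0,.003):
      P=[]
      for r in np.linspace(.010,.026,9):
        P.append(np.c_[s[0]+dx-r*np.cos(ph)*np.cos(g), r*np.sin(ph), s[1]-dz+dd+r*np.cos(ph)*np.sin(g)])
      uv=proj(b,fix(*q,np.vstack(P))).astype(np.float32)
      sc=cv2.remap(red,uv[:,0].copy().reshape(9,-1),uv[:,1].copy().reshape(9,-1),cv2.INTER_LINEAR).mean(0)
      best.append((sc.max(),np.degrees(ph[sc.argmax()]).round(),dx,dd))
    best.sort(key=lambda t:-t[0]); 
    if verb:print(img,'hub',s.round(4),'tilt',np.degrees(g).round(),'best',[tuple(round(float(v),3) for v in x) for x in best[:3]],'-> pushed mm',9+np.radians(best[0][1])/.25)
if __name__=='__main__':
    z=status.get_obs()['tool_pos'][2]; read(float(sys.argv[1]) if len(sys.argv)>1 else .2739-z)
    if len(sys.argv)>2: read(float(sys.argv[1]),'top')
E
python3 na.py; python3 -m handwheel '[[[0,0,0,0,0,0.15,1],[0,0,0,0,0,0.15,1],[0,0,0,0,0,0,1]]]'; python3 na.py;python3 -m handwheel '[[[0,0,0,0,0,0.15,1],[0,0,0,0,0,0.15,1],[0,0,0,0,0,0,1]]]'; python3 na.py
```

```text
side hub [0.0291 0.2313] tilt 43.0 best [(47.418, -110.0, 0.0, 0.003), (47.245, -122.0, -0.002, 0.003), (46.596, -104.0, 0.002, 0.0)] -> pushed mm 1.32055129122495
t: 5.8
tool_pos: [0.544, 0.1105, 0.2435]
tool_rot: [-3.139, -0.001, -0.244]
force: [-2.2, 5.4, 2.5]
gripper_width: 0.0175
grasp_force: 20.0
side hub [0.0291 0.2313] tilt 43.0 best [(46.678, -122.0, 0.0, 0.0), (46.526, -106.0, 0.002, 0.0), (45.68, -124.0, -0.002, 0.003)] -> pushed mm 0.4827932502676724
t: 6.1
tool_pos: [0.5439, 0.1105, 0.2405]
tool_rot: [-3.139, -0.001, -0.244]
force: [-2.0, 6.0, 2.0]
gripper_width: 0.0173
grasp_force: 20.0
side hub [0.0291 0.2313] tilt 43.0 best [(45.938, -118.0, 0.002, -0.003), (45.906, -122.0, 0.0, 0.0), (44.931, -136.0, -0.002, 0.0)] -> pushed mm 0.7620459305867637
```

```bash
for i in 1 2; do :; done; python3 -m handwheel '[[[0,0,0,0,0,0.15,1],[0,0,0,0,0,0.15,1],[0,0,0,0,0,0,1]]]'|grep -E 'pos|^force'; python3 na.py;python3 -m handwheel '[[[0,0,0,0,0,0.15,1],[0,0,0,0,0,0.15,1],[0,0,0,0,0,0,1]]]'|grep -E 'pos|^force'; python3 na.py
```

```text
tool_pos: [0.544, 0.1105, 0.2376]
force: [-1.4, 6.2, 2.5]
side hub [0.0291 0.2313] tilt 43.0 best [(53.155, -110.0, 0.0, -0.003), (52.626, -98.0, 0.002, -0.003), (51.435, -114.0, -0.002, 0.0)] -> pushed mm 1.32055129122495
tool_pos: [0.544, 0.1105, 0.2347]
force: [-2.5, 6.3, 4.1]
side hub [0.0291 0.2313] tilt 43.0 best [(60.589, -72.0, -0.002, 0.0), (58.944, -74.0, -0.002, 0.003), (57.118, -66.0, 0.0, 0.0)] -> pushed mm 3.973451754256331
```

```bash
python3 -m handwheel '[[[0,0,0,0,0,0.15,1],[0,0,0,0,0,0.15,1],[0,0,0,0,0,0,1]]]'|grep -E 'pos|^force'; python3 na.py;python3 -m handwheel '[[[0,0,0,0,0,0.1,1],[0,0,0,0,0,0,1],[0,0,0,0,0,0,1]]]'|grep -E 'pos|^force'; python3 na.py
```

```text
tool_pos: [0.544, 0.1105, 0.2317]
force: [-2.0, 6.2, 4.9]
side hub [0.0291 0.2313] tilt 43.0 best [(47.825, -30.0, -0.002, 0.003), (47.652, -24.0, 0.0, 0.0), (47.426, -22.0, -0.002, 0.0)] -> pushed mm 6.905604897606805
tool_pos: [0.544, 0.1105, 0.2308]
force: [-2.1, 6.1, 4.3]
side hub [0.0291 0.2313] tilt 43.0 best [(47.689, -12.0, 0.0, 0.0), (47.002, -18.0, -0.002, 0.003), (46.614, -6.0, 0.002, -0.003)] -> pushed mm 8.162241959042722
```

```bash
python3 -m handwheel '[[[0,0,0,0,0,0.08,1],[0,0,0,0,0,0,1],[0,0,0,0,0,0,1]]]'|grep -E 'pos|^force'; python3 na.py; python3 -m handwheel '[[[0,0,0,0,0,0,-0.4],[0,0,0,0,0,0,-0.4],[0,0,0,0,0,0,-0.4],[0,0,0,0,0,0,-0.4],[0,0,0,0,0,0,-0.4]]]'; python3 -m handwheel '[[[0,0,0,0,0,0,-0.6],[0,0,0,0,0,0,-0.6],[0,0,0,0,0,-1,-0.6],[0,0,0,0,0,-2,-0.6],[0,0,0,0,0,-2,-0.6]]]'; python3 -m handwheel '[[[0,0,0,0,0,-2,-0.6],[0,0,0,0,0,-2,-0.6],[0,0,0,0,0,-2,-0.6],[0,0,0,0,0,-2,-0.6],[0,0,0,0,0,-0.5,-0.6]]]'; python3 na.py .0439
```

```text
tool_pos: [0.544, 0.1105, 0.23]
force: [-2.8, 6.2, 5.9]
side hub [0.0291 0.2313] tilt 43.0 best [(45.432, -6.0, -0.002, 0.003), (44.615, 8.0, -0.002, 0.0), (43.322, -2.0, 0.0, 0.0)] -> pushed mm 8.58112097952136
t: 8.07
tool_pos: [0.5433, 0.1086, 0.2288]
tool_rot: [3.141, 0.0, -0.245]
force: [-0.4, 0.1, 0.3]
gripper_width: 0.0453
grasp_force: 0.0
t: 8.48
tool_pos: [0.5431, 0.1086, 0.2798]
tool_rot: [3.14, 0.001, -0.245]
force: [-0.3, 0.5, -0.3]
gripper_width: 0.0695
grasp_force: 0.0
t: 8.9
tool_pos: [0.5445, 0.1088, 0.3686]
tool_rot: [-3.139, -0.005, -0.245]
force: [0.4, 1.1, 0.3]
gripper_width: 0.0699
grasp_force: 0.0
side hub [0.0291 0.2313] tilt 43.0 best [(45.413, -6.0, -0.002, 0.003), (45.026, 8.0, -0.002, 0.0), (43.461, -2.0, 0.0, 0.0)] -> pushed mm 8.58112097952136
```

The needle is within a few degrees of the mark and the fingers are off. Next I turn the gripper 90° so its body clears the dial, shut the fingers, and go beside the red spoke.

```bash
python3 - <<'E'
from cell import status
o=status.get_obs();print(o['joint_positions'].round(2))
E
python3 to.py -.042 -.115 .3686
```

```text
[ 0.55  0.09  0.04  0.   -1.51  0.77]
t 8.95 rot [-3.13879268 -0.00428316 -0.24475963] shift cm [-1.99 11.46 -0.11] F [ 1.5 -0.2  1.1]
```

```bash
python3 -m handwheel '[[[0,0,0,-0.5,2.5,0,1],[0,0,0,-0.5,3,0,1],[0,0,0,-0.5,3,0,1],[0,0,0,-0.5,3,0,1],[0,0,0.11,0,0,0,1]]]' 10 >/dev/null;  python3 -m handwheel '[[[0,0,0.12,0,0,0,1],[0,0,0.12,0,0,0,1],[0,0,0.12,0,0,0,1],[0,0,0.12,0,0,0,1],[0,0,0.12,0,0,0,1]]]' >/dev/null;  python3 -m handwheel '[[[0,0,0.12,0,0,0,1],[0,0,0.12,0,0,0,1],[0,0,0.12,0,0,0,1],[0,0,0.12,0,0,0,1],[0,0,0.12,0,0,0,1]]]' >/dev/null; python3 -m handwheel '[[[0,0,0.12,0,0,0,1],[0,0,0.12,0,0,0,1],[0,0,0.02,0,0,0,1],[0,0,0,0,0,0,1],[0,0,0,0,0,0,1]]]'; python3 to.py -.042 -.115 .13
```

```text
t: 10.62
tool_pos: [0.496, 0.0022, 0.3638]
tool_rot: [3.141, -0.0, -1.811]
force: [0.3, -0.2, 1.3]
gripper_width: 0.0005
grasp_force: 0.0
t 10.6167 rot [ 3.14120136e+00 -1.84890316e-04 -1.81111400e+00] shift cm [-0.08 -0.14 23.38] F [ 0.3 -0.2  1.3]
```

```bash
python3 -m handwheel '[[[0,0,0,-0.1,-0.1,2,1],[0,0,0,0,0,3.5,1],[0,0,0,0,0,3.5,1],[0,0,0,0,0,3.5,1],[0,0,0,0,0,3.5,1]]]' >/dev/null; python3 -m handwheel '[[[0,0,0,0,0,3,1],[0,0,0,0,0,2.5,1],[0,0,0,0,0,1.9,1],[0,0,0,0,0,0,1],[0,0,0,0,0,0,1]]]'; python3 na.py .0439 t;  python3 to.py -.042 -.115 .13
python3 - <<'E'
from h import *
a=get_image('top');b=get_image('side')
cv2.imwrite('pics/c3.png',np.hstack([crop(a,195,170,80,80,5,'x.png'),crop(b,190,140,80,80,5,'y.png')]))
E
```

```text
t: 11.45
tool_pos: [0.497, 0.0027, 0.1298]
tool_rot: [3.14, -0.001, -1.813]
force: [0.8, 0.1, -0.1]
gripper_width: 0.0004
grasp_force: 0.0
side hub [0.0291 0.2313] tilt 43.0 best [(7.841, 10.0, -0.002, 0.003), (7.737, 24.0, -0.002, 0.0), (7.609, 36.0, -0.002, -0.003)] -> pushed mm 9.698131700797731
top hub [0.0291 0.2313] tilt 43.0 best [(78.519, 0.0, 0.002, 0.0), (78.423, -2.0, 0.002, 0.003), (78.306, 0.0, 0.002, -0.003)] -> pushed mm 9.0
t 11.55 rot [-3.13974355e+00  6.87466474e-04 -1.81326334e+00] shift cm [0.08 0.09 0.15] F [ 0.6 -0.3 -0.1]
```

View pics/c3.png

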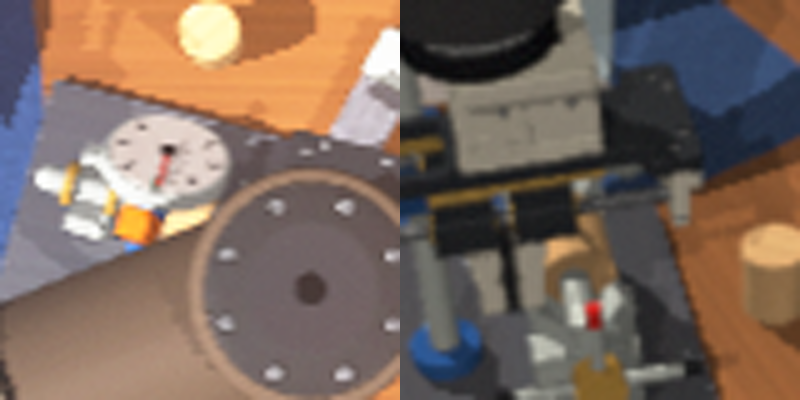

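In the top view the needle stands straight down-slope at the green mark, from crop (168,150) to (160,185), which reads 9.0 mm. In the side view the fingers at (490–540,300) are clear of the red tip at (595,315). Now I push the spoke toward +x.

```bash
python3 -m handwheel '[[[0,0,0,0,-0.3,0,1],[0,0,0,0,-0.4,0,1],[0,0,0,0,-0.4,0,1],[0,0,0,0,-0.3,0,1],[0,0,0,0,-0.3,0,1]]]'|grep ^force; python3 -m handwheel '[[[0,0,0,0,-0.3,0,1],[0,0,0,0,-0.3,0,1],[0,0,0,0,-0.3,0,1],[0,0,0,0,-0.3,0,1],[0,0,0,0,-0.3,0,1]]]'|grep ^force;  python3 -m handwheel '[[[0,0,0,0,-0.3,0,1],[0,0,0,0,-0.3,0,1],[0,0,0,0,-0.3,0,1],[0,0,0,0,-0.3,0,1],[0,0,0,0,0,0,1]]]'|grep ^force; python3 na.py .0439 t|grep top;  python3 to.py -.042 -.115 .13
cat > spoke.py <<'E'
from h import *
q=(.566,.104,-.2446)
# angle of red tip from side image: strongest red around tip circle
b=get_image('side');I=b['pixels'].astype(np.float32);red=I[:,:,0]-np.maximum(I[:,:,1],I[:,:,2])-.7*abs(I[:,:,1]-I[:,:,2])
th=np.radians(np.arange(-180,180,2.));sc=0
for r in(.05,.053,.056):
    uv=proj(b,fix(*q,np.c_[r*np.sin(th),0*th-.115,.085+r*np.cos(th)])).astype(np.float32)
    sc=sc+cv2.remap(red,uv[:,0].copy(),uv[:,1].copy(),cv2.INTER_LINEAR).ravel()/3
k=np.argsort(-sc)[:5];print('red spoke deg',np.degrees(th[k]).round(),sc[k].round())
E
python3 spoke.py
```

```text
force: [-0.4, -0.4, -0.2]
force: [0.4, 0.3, 0.3]
force: [-0.4, 0.7, 0.4]
top hub [0.0291 0.2313] tilt 43.0 best [(29.287, -90.0, -0.002, -0.003), (29.237, -88.0, -0.002, 0.0), (29.224, -86.0, -0.002, 0.003)] -> pushed mm 2.7168146928204138
t 13.0 rot [ 3.14141884e+00 -5.02471711e-05 -1.81497530e+00] shift cm [ 0.03  4.39 -0.  ] F [-0.6 -0.4 -0.2]
red spoke deg [-2.  0. -4.  2. -6.] [121. 109.  80.  68.  33.]
```

Run:
```python
from h import *
a=get_image('top');b=get_image('side')
cv2.imwrite('pics/c4.png',np.hstack([crop(a,195,170,80,80,5,'x.png'),crop(b,190,160,80,80,5,'y.png')]))
q=(.566,.104,-.2446);o=status.get_obs();print(o['tool_pos'],((proj(b,o['tool_pos'])[0]-[190,160])*5))
```

```text
[ 0.53989054 -0.00772338  0.13007046] [197.70332196 224.88872061]
```

View pics/c4.png

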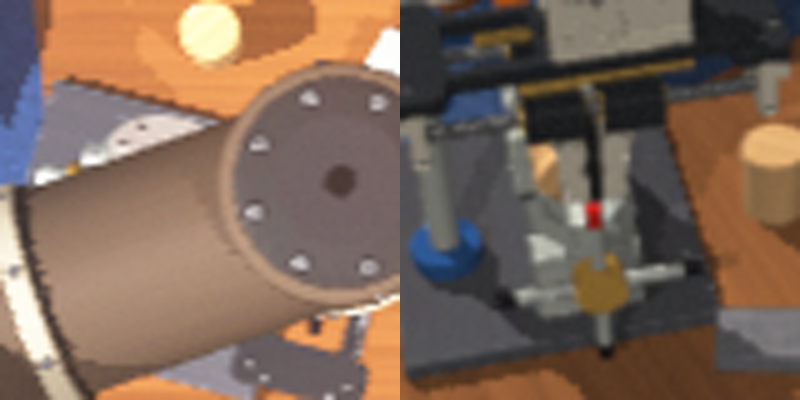

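Side crop: the red tip at (595,213) is still upright, and the finger pads at (580–625,165) end near row 200, behind or above it, so the spoke hasn't moved. I'll check where the fingertips project.

Run:
```python
from h import *
q=(.566,.104,-.2446);b=get_image('side')
print('c3 tip',(proj(b,[.497,.0027,.1298])[0]-[190,140])*5, 'seen ~(515,310)-400')
print('c2 near finger',[(z,((proj(b,fix(*q,(-.022,y,z)))[0]-[180,120])*4).round(0).tolist()) for y in(-.036,-.058) for z in(.2748,.29)])
for y in(-.115,-.135,-.095):
  for z in(.13,.145):print(y,z,((proj(b,fix(*q,[(-.021,y,z),(.021,y,z)]))-[190,160])*5).round(0).tolist())
# red tip numeric
for n in('side','top'):
    g=get_image(n);I=g['pixels'].astype(int)
    m=((I[:,:,0]-I[:,:,1:].max(2))>60)&(abs(I[:,:,1]-I[:,:,2])<30)
    k,l,s,c=cv2.connectedComponentsWithStats(m.astype(np.uint8));print(n,[(s[i].tolist(),c[i].round(1).tolist()) for i in range(1,k) if s[i,4]>5 and 195<c[i][0]<275 and 150<c[i][1]<240])
    print((proj(g,fix(*q,[(0,-.115,.143),(0,-.115,.13)]))).round(1).tolist())
```

```text
c3 tip [115.59928637 339.21818205] seen ~(515,310)-400
c2 near finger [(0.2748, [127.0, 100.0]), (0.29, [125.0, 80.0]), (0.2748, [132.0, 119.0]), (0.29, [129.0, 99.0])]
-0.115 0.13 [[156.0, 232.0], [233.0, 219.0]]
-0.115 0.145 [[153.0, 212.0], [232.0, 199.0]]
-0.135 0.13 [[161.0, 259.0], [240.0, 245.0]]
-0.135 0.145 [[159.0, 238.0], [239.0, 225.0]]
-0.095 0.13 [[150.0, 207.0], [227.0, 194.0]]
-0.095 0.145 [[148.0, 187.0], [225.0, 174.0]]
side [([227, 200, 3, 6, 14], [228.3, 202.4])]
[[228.6, 201.7], [228.9, 205.2]]
top []
[[261.8, 218.8], [261.8, 219.0]]
```

The fingertips appear about 15 mm higher in the pictures than the stated TCP, so they passed just over the spoke tip. I'll back off, go 20 mm lower and push again.

```bash
python3 -m handwheel '[[[0,0,0,0,1.5,0,1],[0,0,0,0,1.5,0,1],[0,0,0,0,1.5,0,1],[0,0,0,0,0,1,1],[0,0,0,0,0,0.7,1]]]'|grep ^force; python3 -m handwheel '[[[0,0,0,0,-0.3,0,1],[0,0,0,0,-0.4,0,1],[0,0,0,0,-0.4,0,1],[0,0,0,0,-0.3,0,1],[0,0,0,0,-0.3,0,1]]]'|grep -E 'pos|^force'; python3 -m handwheel '[[[0,0,0,0,-0.3,0,1],[0,0,0,0,-0.3,0,1],[0,0,0,0,-0.3,0,1],[0,0,0,0,-0.3,0,1],[0,0,0,0,0,0,1]]]'|grep ^force;python3 spoke.py; python3 na.py .0439 t;python3 to.py -.042 -.115 .13
python3 - <<'E'
from h import *
a=get_image('top');b=get_image('side')
cv2.imwrite('pics/c5.png',np.hstack([crop(a,195,170,80,80,5,'x.png'),crop(b,190,160,80,80,5,'y.png')]))
E
```

```text
force: [0.8, -0.3, 0.1]
tool_pos: [0.5137, -0.0011, 0.1131]
force: [0.1, 0.4, -0.2]
force: [0.5, 0.7, 0.1]
red spoke deg [  4.   6.   2.   8. 164.] [60. 56. 35. 32. 16.]
side hub [0.0291 0.2313] tilt 43.0 best [(8.449, -52.0, -0.002, 0.003), (8.378, 132.0, 0.002, -0.003), (8.364, 134.0, 0.0, -0.003)] -> pushed mm 5.369715155851795
top hub [0.0291 0.2313] tilt 43.0 best [(75.304, 0.0, 0.002, -0.003), (75.133, -2.0, 0.002, 0.003), (74.661, 0.0, 0.002, 0.0)] -> pushed mm 9.0
t 14.7 rot [ 3.14147410e+00 -2.99579894e-06 -1.81491650e+00] shift cm [ 0.03  2.78 -1.7 ] F [-0.4 -0.9  0.6]
```

View pics/c5.png

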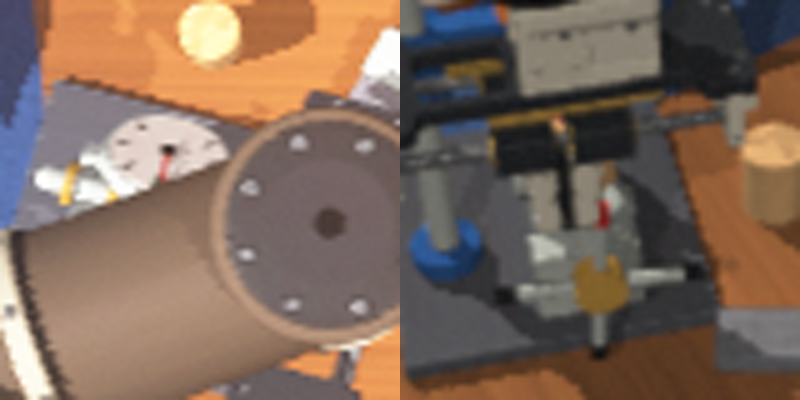

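The side crop shows the fingers' right face touching the red tip at about (603,213). In the top view the needle is still at the mark. I'll keep pushing and measure numerically from here.

```bash
python3 -m handwheel '[[[0,0,0,0,-0.25,0,1],[0,0,0,0,-0.25,0,1],[0,0,0,0,-0.25,0,1],[0,0,0,0,-0.25,0,1]]]'|grep -E '^force';python3 spoke.py; python3 -m handwheel '[[[0,0,0,0,-0.25,0,1],[0,0,0,0,-0.25,0,1],[0,0,0,0,-0.25,0,1],[0,0,0,0,-0.25,0,1]]]'|grep -E '^force';python3 spoke.py; python3 na.py .0439 t;  python3 -m handwheel '[[[0,0,0,0,-0.25,0,1],[0,0,0,0,-0.25,0,1],[0,0,0,0,-0.25,0,1],[0,0,0,0,0,0,1]]]'|grep -E '^force';python3 spoke.py;python3 to.py -.042 -.115 .113
python3 -m handwheel '[[[0,0,0,0,1,0,1],[0,0,0,0,1,0,1],[0,0,0,0,1,0,1]]]'|grep -E '^force';python3 na.py .0439 t;python3 spoke.py
```

```text
force: [-0.4, 0.3, -0.1]
red spoke deg [ 16.  14.  12. 170. 172.] [40. 38. 19. 18. 17.]
force: [-1.0, 0.8, 0.1]
red spoke deg [ 20.  22.  18. 168. 166.] [23. 22. 19. 17. 17.]
side hub [0.0291 0.2313] tilt 43.0 best [(8.295, 152.0, 0.002, 0.003), (8.199, -36.0, -0.002, 0.0), (8.198, -62.0, 0.0, 0.003)] -> pushed mm 19.611601852125524
top hub [0.0291 0.2313] tilt 43.0 best [(30.013, -46.0, -0.002, -0.003), (29.906, -62.0, -0.002, 0.0), (29.868, -56.0, 0.0, -0.003)] -> pushed mm 5.788594176330434
force: [0.5, -0.1, 0.9]
red spoke deg [  22.   20.   24.   18. -174.] [30. 28. 26. 22. 17.]
t 16.05 rot [ 3.14156933e+00 -1.71611737e-05 -1.81495694e+00] shift cm [ 0.03  5.56 -0.  ] F [ 0.3 -0.4 -0.2]
force: [-0.4, -0.2, -0.2]
side hub [0.0291 0.2313] tilt 43.0 best [(8.716, -52.0, 0.0, 0.003), (8.658, -54.0, -0.002, 0.003), (8.57, -50.0, 0.002, 0.003)] -> pushed mm 5.369715155851795
top hub [0.0291 0.2313] tilt 43.0 best [(79.597, -6.0, 0.0, 0.003), (79.322, -6.0, 0.0, 0.0), (79.108, -4.0, -0.002, -0.003)] -> pushed mm 8.58112097952136
red spoke deg [18. 20. 16. 22. 24.] [127. 124. 116. 110.  79.]
```

```bash
python3 -m handwheel '[[[0,0,0,0,0,0.4,1],[0,0,0,0,0,0.4,1],[0,0,0,0,0,0.4,1],[0,0,0,0,0,0,1]]]'|grep -E '^force'; python3 -m handwheel '[[[0,0,0,0,-0.3,0,1],[0,0,0,0,-0.3,0,1],[0,0,0,0,-0.3,0,1],[0,0,0,0,-0.3,0,1],[0,0,0,0,-0.3,0,1]]]'|grep -E '^force';python3 spoke.py; python3 -m handwheel '[[[0,0,0,0,-0.3,0,1],[0,0,0,0,-0.3,0,1],[0,0,0,0,-0.3,0,1],[0,0,0,0,-0.3,0,1],[0,0,0,0,0,0,1]]]'|grep -E '^force';python3 spoke.py;python3 to.py -.042 -.115 .113
python3 -m handwheel '[[[0,0,0,0,1,0,1],[0,0,0,0,1,0,1],[0,0,0,0,0.8,0,1]]]'|grep -E '^force';python3 na.py .0439 t;python3 spoke.py
```

```text
force: [-0.2, -0.3, 0.2]
force: [0.4, -0.1, -0.1]
red spoke deg [22. 20. 24. 18. 26.] [99. 95. 73. 65. 35.]
force: [0.3, -0.5, 0.3]
red spoke deg [36. 34. 32. 38. 30.] [66. 63. 46. 41. 25.]
t 17.7167 rot [-3.14129646e+00  8.08365810e-06 -1.81491496e+00] shift cm [ 0.03  5.28 -1.2 ] F [-0.1  0.3 -0.9]
force: [-0.9, -0.2, 0.2]
side hub [0.0291 0.2313] tilt 43.0 best [(8.006, -176.0, -0.002, -0.003), (7.894, -122.0, 0.0, 0.003), (7.874, -112.0, 0.002, 0.003)] -> pushed mm -3.2871179340400793
top hub [0.0291 0.2313] tilt 43.0 best [(81.864, -6.0, 0.0, 0.0), (81.708, -8.0, 0.0, 0.003), (81.705, -8.0, -0.002, 0.003)] -> pushed mm 8.58112097952136
red spoke deg [30. 32. 28. 34. 26.] [140. 131. 130. 115.  95.]
```

```bash
python3 -m handwheel '[[[0,0,0,0,-0.3,0.3,1],[0,0,0,0,-0.3,0.3,1],[0,0,0,0,-0.3,0.4,1],[0,0,0,0,-0.3,0,1],[0,0,0,0,-0.3,0,1]]]'|grep -E '^force'; python3 -m handwheel '[[[0,0,0,0,-0.3,0,1],[0,0,0,0,-0.3,0,1],[0,0,0,0,-0.3,0,1],[0,0,0,0,-0.3,0,1],[0,0,0,0,-0.3,0,1]]]'|grep -E '^force';python3 spoke.py; python3 -m handwheel '[[[0,0,0,0,-0.3,0,1],[0,0,0,0,-0.3,0,1],[0,0,0,0,-0.3,0,1],[0,0,0,0,-0.3,0,1],[0,0,0,0,0,0,1]]]'|grep -E '^force';python3 spoke.py;python3 to.py -.042 -.115 .113
python3 -m handwheel '[[[0,0,0,0,0.4,-1.5,1],[0,0,0,0,1,-1.5,1],[0,0,0,0,2,-1,1],[0,0,0,0,2,0,1],[0,0,0,0,2,0,1]]]'|grep -E '^force';python3 na.py .0439 t;python3 spoke.py;python3 to.py -.07 -.115 .113
```

```text
force: [-0.0, -0.1, -0.3]
force: [-1.4, 0.4, 0.9]
red spoke deg [40. 42. 38. 44. 36.] [113. 112. 100.  95.  72.]
force: [-0.0, 0.6, -0.1]
red spoke deg [56. 54. 52. 58. 50.] [50. 49. 40. 29. 24.]
t 19.4667 rot [-3.14114203e+00  8.09823273e-05 -1.81492692e+00] shift cm [ 0.04  6.69 -2.2 ] F [ 1.1  0.1 -0.6]
force: [-1.0, 0.6, -0.0]
side hub [0.0291 0.2313] tilt 43.0 best [(8.776, 56.0, -0.002, 0.003), (8.553, 42.0, 0.0, 0.003), (8.186, 30.0, 0.002, 0.003)] -> pushed mm 12.909537524467298
top hub [0.0291 0.2313] tilt 43.0 best [(74.226, -4.0, -0.002, 0.003), (73.985, -4.0, -0.002, 0.0), (73.851, -2.0, 0.0, -0.003)] -> pushed mm 8.720747319680907
red spoke deg [50. 48. 52. 46. 54.] [127. 124. 116. 106.  98.]
t 20.0333 rot [-3.14045872e+00  9.23359844e-04 -1.81379858e+00] shift cm [0.04 1.97 1.87] F [ 0.9 -0.4  0.8]
```

The low side is at red ≈ 30°, so the high side comes under the plunger at red ≈ 210° (160° more). Next stroke is on the following black spoke, now at -40°.

```bash
python3 -m handwheel '[[[0,0,0,0,1.8,0,1],[0,0,0,0,0,1.5,1],[0,0,0,0,0,1.5,1],[0,0,0,0,0,1,1],[0,0,0,0,0,0,1]]]'|grep -E '^force|pos'; python3 -m handwheel '[[[0,0,0,0,-0.35,0,1],[0,0,0,0,-0.35,0,1],[0,0,0,0,-0.35,0,1],[0,0,0,0,-0.35,0,1],[0,0,0,0,-0.35,0,1]]]'|grep -E '^force';python3 -m handwheel '[[[0,0,0,0,-0.35,0,1],[0,0,0,0,-0.35,-0.1,1],[0,0,0,0,-0.35,-0.2,1],[0,0,0,0,-0.35,-0.2,1],[0,0,0,0,-0.35,-0.2,1]]]'|grep -E '^force';python3 -m handwheel '[[[0,0,0,0,-0.35,-0.2,1],[0,0,0,0,-0.35,-0.1,1],[0,0,0,0,-0.35,0,1],[0,0,0,0,-0.35,0,1],[0,0,0,0,-0.35,0,1]]]'|grep -E '^force';python3 -m handwheel '[[[0,0,0,0,-0.35,0,1],[0,0,0,0,-0.35,0,1],[0,0,0,0,-0.35,0,1],[0,0,0,0,-0.35,0,1],[0,0,0,0,-0.35,0.1,1]]]'|grep -E '^force';python3 spoke.py;python3 to.py -.042 -.115 .113
```

```text
tool_pos: [0.472, 0.0087, 0.0892]
force: [-1.2, -0.0, 0.4]
force: [-1.6, -0.0, 1.4]
force: [-0.4, 0.4, 0.4]
force: [-1.4, 0.6, 0.8]
force: [-2.0, -0.1, -0.5]
red spoke deg [116. 114. 112. 118. 110.] [114. 111. 103.  98.  87.]
t 22.1667 rot [-3.14145990e+00 -1.31681544e-04 -1.81471049e+00] shift cm [ 0.04  4.52 -1.32] F [ 1.7 -0.2  0.2]
```

```bash
python3 -m handwheel '[[[0,0,0,0,-0.35,0.2,1],[0,0,0,0,-0.35,0.2,1],[0,0,0,0,-0.35,0.2,1],[0,0,0,0,-0.35,0.2,1],[0,0,0,0,-0.35,0.1,1]]]'|grep -E '^force'; python3 -m handwheel '[[[0,0,0,0,-0.3,0,1],[0,0,0,0,-0.2,0,1],[0,0,0,0,0,0,1],[0,0,0,0,0.5,-1,1],[0,0,0,0,1,-2,1]]]'|grep -E '^force|pos'; python3 -m handwheel '[[[0,0,0,0,2,-1,1],[0,0,0,0,2,0,1],[0,0,0,0,2,0,1],[0,0,0,0,2,0,1],[0,0,0,0,0,0,1]]]'|grep -E '^force|pos';python3 spoke.py;python3 na.py .0439 t|grep top;python3 to.py -.07 -.115 .09
```

```text
force: [-1.0, 1.4, 0.2]
tool_pos: [0.5466, -0.01, 0.1196]
force: [0.4, -0.2, 0.5]
tool_pos: [0.4671, 0.0099, 0.1321]
force: [-0.7, -0.4, -0.2]
red spoke deg [144. 142. 146. 140. 148.] [102.  95.  85.  78.  58.]
top hub [0.0291 0.2313] tilt 43.0 best [(96.044, 54.0, 0.0, 0.003), (95.632, 48.0, 0.002, -0.003), (94.99, 46.0, 0.002, 0.003)] -> pushed mm 12.769911184307752
t 23.5667 rot [-3.13962886e+00  1.16036422e-03 -1.81391167e+00] shift cm [0.08 0.05 4.22] F [-1.1 -0.5  0.6]
```

```bash
python3 -m handwheel '[[[0,0,0,0,0,1.5,1],[0,0,0,0,0,1.5,1],[0,0,0,0,0,1.1,1],[0,0,0,0,0,0,1],[0,0,0,0,-0.35,0,1]]]'|grep -E '^force|pos'; python3 -m handwheel '[[[0,0,0,0,-0.35,0,1],[0,0,0,0,-0.35,0,1],[0,0,0,0,-0.35,0,1],[0,0,0,0,-0.35,0,1],[0,0,0,0,-0.35,0,1]]]'|grep -E '^force';python3 -m handwheel '[[[0,0,0,0,-0.35,0,1],[0,0,0,0,-0.35,-0.1,1],[0,0,0,0,-0.35,-0.2,1],[0,0,0,0,-0.35,-0.2,1],[0,0,0,0,-0.35,-0.2,1]]]'|grep -E '^force';python3 -m handwheel '[[[0,0,0,0,-0.35,-0.2,1],[0,0,0,0,-0.35,-0.1,1],[0,0,0,0,-0.35,0,1],[0,0,0,0,-0.35,0,1],[0,0,0,0,-0.35,0,1]]]'|grep -E '^force';python3 -m handwheel '[[[0,0,0,0,-0.35,0,1],[0,0,0,0,-0.35,0,1],[0,0,0,0,-0.35,0,1],[0,0,0,0,-0.35,0,1],[0,0,0,0,-0.2,0,1]]]'|grep -E '^force';python3 spoke.py;python3 to.py -.042 -.115 .113;python3 -m handwheel '[[[0,0,0,0,0.5,0,1],[0,0,0,0,1.5,0,1],[0,0,0,0,1.5,0,1]]]'|grep -E '^force';python3 spoke.py;python3 na.py .0439 t|grep top
```

```text
tool_pos: [0.4735, 0.0085, 0.0899]
force: [0.2, -0.3, 0.4]
force: [-3.0, 0.2, 2.3]
force: [-0.6, 0.8, -0.5]
force: [-1.7, 0.2, 0.4]
force: [-1.7, -0.2, -0.8]
red spoke deg [-152. -150. -154. -156. -148.] [107.  99.  96.  74.  74.]
t 25.7 rot [-3.14142258e+00 -1.14013229e-04 -1.81480354e+00] shift cm [ 0.03  4.45 -1.3 ] F [ 0.8 -0.4  0.1]
force: [-0.3, 0.5, -0.7]
red spoke deg [-152. -150. -154. -148. -156.] [108. 108.  96.  87.  74.]
top hub [0.0291 0.2313] tilt 43.0 best [(107.505, 86.0, 0.0, -0.003), (107.076, 92.0, -0.002, 0.003), (106.293, 94.0, -0.002, 0.0)] -> pushed mm 15.003932626860493
```

```bash
cat > cen.py <<'E'
from h import *
C=[]
for k in range(4):
    g=get_image('top');I=g['pixels'].astype(float)[185:215,205:245]
    w=np.clip(I[:,:,0]-np.maximum(I[:,:,1],I[:,:,2])-30,0,None)*(abs(I[:,:,1]-I[:,:,2])<25)
    y,x=np.mgrid[185:215,205:245]
    C.append([(w*x).sum()/w.sum(),(w*y).sum()/w.sum(),w.sum()])
print(np.mean(C,0).round(2),np.std(C,0).round(2))
E
python3 cen.py; python3 -m handwheel '[[[0,0,0,0,-1.5,0,1],[0,0,0,0,-1.2,0,1],[0,0,0,0,-0.6,0.1,1],[0,0,0,0,-0.3,0.1,1],[0,0,0,0,-0.3,0.1,1]]]'|grep -E '^force';python3 -m handwheel '[[[0,0,0,0,-0.3,0.2,1],[0,0,0,0,-0.3,0.2,1],[0,0,0,0,-0.2,0.1,1],[0,0,0,0,0,0,1]]]'|grep -E '^force';python3 -m handwheel '[[[0,0,0,0,0.5,0,1],[0,0,0,0,1.5,0,1],[0,0,0,0,1.5,0,1],[0,0,0,0,0.7,0,1]]]'|grep -E '^force';python3 spoke.py;python3 na.py .0439 t|grep top;python3 cen.py;python3 to.py -.042 -.115 .113
```

```text
[ 222.72  196.47 1457.75] [ 0.16  0.11 31.85]
force: [-0.4, 0.8, 0.4]
force: [-0.9, 0.1, 0.8]
force: [0.5, -0.7, 1.0]
red spoke deg [-142. -144. -140. -146. -148.] [124. 117. 111. 102.  78.]
top hub [0.0291 0.2313] tilt 43.0 best [(108.277, 86.0, 0.0, -0.003), (107.883, 92.0, -0.002, 0.003), (107.049, 94.0, -0.002, 0.0)] -> pushed mm 15.003932626860493
[ 222.79  196.69 1395.5 ] [ 0.34  0.19 29.74]
t 27.7333 rot [-3.14134957e+00  2.73615979e-05 -1.81484449e+00] shift cm [ 0.04  1.44 -2.09] F [-0.2  0.3 -0.4]
```

The needle is unchanged between 208° and 217°, so the maximum is right there. I'll retract and hand in.

```bash
python3 -m handwheel '[[[0,0,0,0,0,-1,1],[0,0,0,0,0,-2,1],[0,0,0,0,0,-3,1],[0,0,0,0,0,-3,1],[0,0,0,0,0,-3,1]]]' >/dev/null; python3 -m handwheel '[[[0,0,0,0,1,-3,1],[0,0,0,0,3,-3,1],[0,0,0,0,3,0,1],[0,0,0,0,2,0,1],[0,0,0,0,0,0,1]]]'; python3 -m handwheel '[[[0,0,0,0,0,0,1],[0,0,0,0,0,0,1],[0,0,0,0,0,0,1]]]' >/dev/null;python3 spoke.py;python3 na.py .0439 t; python3 -c "
from cell import order;print(order.sign_off())"
```

```text
t: 28.57
tool_pos: [0.4217, 0.0213, 0.2734]
tool_rot: [-3.14, 0.003, -1.814]
force: [-0.3, -0.9, -1.0]
gripper_width: 0.0002
grasp_force: 0.0
red spoke deg [-142. -144. -146. -140. -148.] [113. 111.  99.  93.  77.]
side hub [0.0291 0.2313] tilt 43.0 best [(57.381, 82.0, 0.0, 0.0), (56.526, 90.0, -0.002, 0.003), (54.431, 92.0, -0.002, 0.0)] -> pushed mm 14.7246799465414
top hub [0.0291 0.2313] tilt 43.0 best [(110.299, 86.0, 0.0, -0.003), (109.239, 92.0, -0.002, 0.003), (108.641, 84.0, 0.0, 0.0)] -> pushed mm 15.003932626860493
the job is handed in; nothing more can be done
None
```

I set the indicator to the green mark (about 9.0 mm pushed in), turned the mandrel by its spokes until the needle read its most clockwise (about 15 mm), retracted the arm and handed the job in; no verdict came back.

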